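# Walk the clipper-guard rack to its parking place

## Task

Walk the loaded clipper-guard rack across the blue mat to its parking outline, sliding it flat without lifting it. First swing its red end round onto the red dot while its white end stays put; then swing its white end round onto the white dot while the red end stays on the red dot. Let go and leave the rack at rest there.

Things in the scene. Friction and masses are not known exactly. Their poses are not given: they have to be found in the camera images.
- rack: Aluminium bar 216 mm long, 0.2 to 0.42 kg, loose, flat on the mat: a white and a red end block (each 36 long, 26 wide, 36 mm high; grip across the 26), a row of black clipper guards between (38 wide, 36 mm high, 15 mm clear of the blocks). Origin: underside, middle of the WHITE block; x points along the bar to the red end, z up.
- red_end (a point): Underside of the rack at the middle of its RED end block, 180 mm from the rack's origin along the rack's x axis.
- red_dot (a point): Centre of the red 40 mm dot on the blue mat (400 x 540 mm, fixed, surface at z = 0.003 m). The rack's white end starts 180 mm from it (within 5 mm), so swinging the red end about the white end by 0.45 to 1.1 rad, anticlockwise from above, brings it here.
- white_dot (a point): Centre of the white 40 mm dot on the same mat, 180 mm from the red dot; a thin white 224 x 48 mm outline surrounds both. Swinging the white end about the red end by about 0.8 rad, clockwise from above, brings it here. A gold clipper and a black comb lie at the mat's sides, 60 mm or more from the rack's path; a red spray bottle and a steel bowl stand beyond the mat.
There are look-alikes about, which are no part of the job. Of the things like the rack, leave any that is green; of the rest the larger one is meant.

How it is judged:
By the outcome, as a careful person would: the job done as asked, in the order asked, and still so for the second after the job is handed in, with the robot touching nothing.
It also fails if it takes over 50 s, if anything falls off the work surface, if the arm or the gripper's body presses on something with over 40 N, if the wrist force passes 120 N, or if a joint passes its speed limit or range.

## Robot

A 7-joint arm with a two-finger parallel gripper is mounted at the origin on the work surface. World frame = base frame: x ahead of the robot, y to its left, z up, the work surface at z = 0. Lengths are in m, angles in rad, forces in N, time in s.
With the tool pointing down it reaches from about 0.425 to 1.025 m from the base axis. Payload 9.4 kg.
Tool frame: the origin (TCP) lies midway between the tips of the shut fingers; the grasp point (between the pads) lies 19 mm behind it; z points along the fingers, x is the direction in which the jaws open and shut, and the axes are right-handed (so a half turn about z gives the same grasp; the last joint's range is limited). The gripper opens to 85 mm and grips with 20 to 120 N. Pads are 22 mm wide; open, the fingers measure 114 mm over their backs; the gripper's body (76 mm by 85 mm) begins 54 mm behind the grasp point. The pads swing forward as they close: fully open they stand 13 mm farther back than shut.
Start: joints at [1.243, 0.599, -0.003, 1.599, 0.002, 0.943, -0.08], TCP at [0.18, -0.702, 0.231] pointing down, gripper open.
Joint ranges: [-2.57, 2.57], [-0.35, 1.97], [-1.29, 1.29], [0.11, 2.56], [-1.05, 4.19], [0.11, 1.86], [-2.63, 2.63]. Speed limits (rad/s): [2.22, 2.22, 3.01, 3.01, 3.14, 3.14, 3.14].

## Interface

Orientations are given as a unit quaternion [x, y, z, w].
In Python, from rig import robot, sensors, capture, job gives the robot as it stands. Calls block until the motion is done:
- robot.move_ptp(position, orientation): joint-space move of the TCP to a pose.
- robot.line_to(position, attitude=None, rate=0.15): straight line of the TCP; attitude=None keeps the orientation; rate is the mean speed in m/s.
- robot.move_joints(angles): joint-space move.
- robot.gripper_to(opening): finger opening in m; the grip force is fixed at half the most; returns when the fingers have stopped.
- robot.wait(seconds).
- robot.solve_ik(position, orientation): joint angles nearest the present ones, or None.
- sensors.read_state(): the state.
- capture(name): name is "scene" or "top" or "wrist"; returns a dict with "pixels" (480x640x3 uint8, red, green, blue), "vertical_fov" (degrees; the focal length in pixels is half the picture's height over the tangent of half this angle, whatever the lens; pixels are square), "cx", "cy" (the principal point, pixels), "extrinsics" (4x4, takes a point from world to camera coordinates). Camera axes: x right, y up, looking along -z (the intrinsics and any distortion apply to the point x, -y, -z); pixel columns grow to the right and rows downward; lengths in m; the calibration is good to about 2 mm. A picture is of the moment at which its call begins. There is no depth.
A pose or a line that the arm cannot do raises robot.PlanningError and nothing moves.
- job.finish_job(): hands the job in, once; it reports no verdict.
The state is a dict: "time": time; "joint_positions": joint angles; "qd": joint speeds; "effort": joint torques, N m; "eef_pos": TCP position; "eef_rot": TCP orientation; "wrist_force": force on the tool from outside, world axes, zero at the start; "moment": the same for the moment, N m; "opening": finger opening in m.
Only numpy, scipy, OpenCV 4.12 (cv2) and the standard library are available. Lean on these libraries where they do the work, as an engineer would, in place of code of your own. Each camera call takes 0.05 s, during which the arm holds its last target.

## Working session

There is one attempt and no reset: what is moved stays moved. The work goes in short steps, each a Python script; the robot and the scene stay as the last script left them, time stands still between calls to the robot, and variables do not carry over. Pictures are saved under pics/ and viewed, and the job is handed in when it is done.

```bash
ls; mkdir -p pics; python3 - <<'E'
from rig import robot, sensors, capture, job
import cv2, numpy as np
for n in ["scene","top"]:
    d=capture(n); cv2.imwrite(f"pics/{n}0.png",d["pixels"][:,:,::-1])
    print(n,{k:v for k,v in d.items() if k!="pixels"})
s=sensors.read_state(); print(s)
E
```

```text
pics
scene {'vertical_fov': 44.59373978898268, 'cx': 324.360503161083, 'cy': 231.57968550576473, 'extrinsics': array([[ 3.88330848e-01,  9.21520019e-01,  8.20366673e-05,
        -1.44558975e-01],
       [-6.69608820e-01,  2.82113674e-01,  6.87048690e-01,
         3.63756622e-01],
       [ 6.33105979e-01, -2.66857133e-01,  7.26611375e-01,
        -1.45157390e+00],
       [ 0.00000000e+00,  0.00000000e+00,  0.00000000e+00,
         1.00000000e+00]])}
top {'vertical_fov': 45.67420680272623, 'cx': 325.53300939922644, 'cy': 242.14883952354867, 'extrinsics': array([[ 0.00724353, -0.99993447, -0.00886548, -0.06062377],
       [ 0.99443021,  0.00627086,  0.10521041, -0.55296564],
       [-0.10514792, -0.00957819,  0.99441046, -1.11034932],
       [ 0.        ,  0.        ,  0.        ,  1.        ]])}
{'time': 0.1, 'joint_positions': array([ 1.2432707 ,  0.60006334, -0.00253968,  1.60005735,  0.0018276 ,
        0.94291592, -0.07981358]), 'qd': array([ 0.00105838,  0.00011086,  0.00102577, -0.00074728,  0.00067707,
       -0.00043279, -0.00049268]), 'effort': array([ 3.81973325e-03, -7.77990389e+01,  1.56959306e+00, -2.58622491e+01,
        1.26901307e-02,  5.53002348e-03, -4.98396503e-05]), 'eef_pos': array([ 0.17981849, -0.70190149,  0.23048755]), 'eef_rot': array([ 7.90018821e-01, -6.13082166e-01, -6.14786546e-04, -3.77006048e-04]), 'wrist_force': array([ 0.24658805,  0.59323283, -0.23440601]), 'moment': array([-0.03323775, -0.02335815,  0.0115757 ]), 'opening': 0.08530231640958987}
```

View pics/scene0.png

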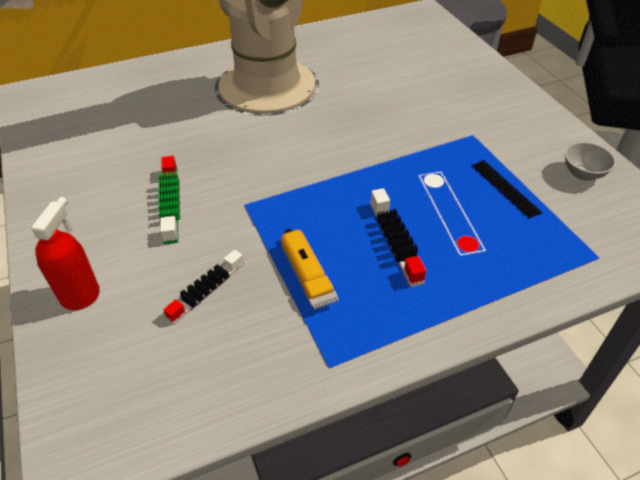

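View pics/top0.png

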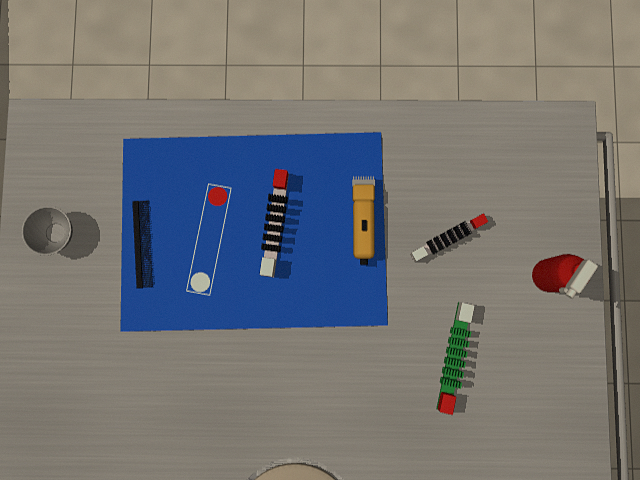

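Candidates in the top view: the rack on the mat (white block 268,267; red 280,178), a smaller black-guard rack off the mat (450,237), and a green one (457,358). Excluding the green one, the larger is the rack on the mat. Next I'll measure it and check a crop.

```bash
cat > h.py <<'E'
from rig import robot, sensors, capture, job
import cv2, numpy as np
from scipy.spatial.transform import Rotation as R
def ray(d,px,z):
    f=240/np.tan(np.radians(d["vertical_fov"])/2); E=d["extrinsics"]
    v=E[:3,:3].T@np.array([(px[0]-d["cx"])/f,-(px[1]-d["cy"])/f,-1.0]); c=-E[:3,:3].T@E[:3,3]
    return c+v*(z-c[2])/v[2]
def proj(d,p):
    f=240/np.tan(np.radians(d["vertical_fov"])/2); E=d["extrinsics"]
    q=E[:3,:3]@np.array(p)+E[:3,3]; return np.array([d["cx"]+f*q[0]/-q[2], d["cy"]-f*q[1]/-q[2]])
def blobs(d,kind,z,amin=30):
    hsv=cv2.cvtColor(d["pixels"],cv2.COLOR_RGB2HSV); H,S,V=[hsv[:,:,i].astype(int) for i in range(3)]
    m=((H<8)|(H>172))&(S>150)&(V>90) if kind=="red" else (S<60)&(V>150)
    m=m.astype(np.uint8)
    n,l,st,c=cv2.connectedComponentsWithStats(m)
    out=[]
    for i in range(1,n):
        if st[i,4]<amin: continue
        cs,_=cv2.findContours((l==i).astype(np.uint8),cv2.RETR_EXTERNAL,cv2.CHAIN_APPROX_NONE)
        out.append((c[i].round(1),st[i,4],[ (np.round(a,1)) for a in cv2.minAreaRect(cs[0])],ray(d,c[i],z).round(4)))
    return out
E
python3 - <<'E'
from h import *
for n in ["top","scene"]:
    d=capture(n)
    for k in ["red","white"]:
        for z in [0.003]:
            for b in blobs(d,k,z):
                if b[1]<3000: print(n,k,b[0],b[1],b[2],"z3",b[3],"z39",ray(d,b[0],.039).round(4))
    if n=="top":
        hs=cv2.cvtColor(d["pixels"],cv2.COLOR_RGB2HSV); m=((abs(hs[:,:,0].astype(int)-110)<12)&(hs[:,:,1]>120)).astype(np.uint8)
        cs,_=cv2.findContours(m,cv2.RETR_EXTERNAL,cv2.CHAIN_APPROX_NONE); c=max(cs,key=cv2.contourArea)
        ap=cv2.approxPolyDP(c,8,True)[:,0]; P=[ray(d,p,.003) for p in ap]; print(ap.tolist(),[np.linalg.norm(P[i]-P[i-1]).round(4) for i in range(len(P))])
        cv2.imwrite("pics/crop1.png",cv2.resize(d["pixels"][150:310,170:330,::-1],None,fx=4,fy=3.75,interpolation=cv2.INTER_CUBIC)[:600])
E
```

```text
top red [279.5 177.9] 215 [array([279.4, 177.8]), array([12.3, 17.4]), np.float64(8.1)] z3 [0.6894 0.0397 0.003 ] z39 [0.6813 0.0363 0.039 ]
top red [217.2 196.1] 272 [array([217.3, 196.1]), array([17.4, 18.3]), np.float64(63.4)] z3 [0.6504 0.1678 0.003 ] z39 [0.6436 0.1606 0.039 ]
top red [479.7 220.3] 136 [array([479.6, 220.2]), array([ 9.8, 13.4]), np.float64(63.4)] z3 [ 0.6032 -0.372   0.003 ] z39 [ 0.5978 -0.3626  0.039 ]
top red [556.3 270.9] 1074 [array([558.3, 272.6]), array([29.6, 53. ]), np.float64(74.5)] z3 [ 0.5005 -0.5248  0.003 ] z39 [ 0.4984 -0.5105  0.039 ]
top red [446.7 403.4] 284 [array([446.4, 403.5]), array([15.5, 18.8]), np.float64(11.3)] z3 [ 0.2362 -0.299   0.003 ] z39 [ 0.2424 -0.2919  0.039 ]
top white [39.6 36.3] 2648 [array([41. , 31.5]), array([63., 66.]), np.float64(90.0)] z3 [0.9944 0.5573 0.003 ] z39 [0.9769 0.5379 0.039 ]
top white [251.5  40.5] 1635 [array([264. ,  31.5]), array([63., 74.]), np.float64(90.0)] z3 [0.9864 0.104  0.003 ] z39 [0.9692 0.0986 0.039 ]
top white [290.3  26.6] 657 [array([287. ,  22.5]), array([45., 30.]), np.float64(90.0)] z
[... 6199 characters left out ...]
2]), array([ 6.7, 12.5]), np.float64(63.4)] z3 [ 0.9626 -0.1316  0.003 ] z39 [ 0.9741 -0.1417  0.039 ]
scene white [433.5 180.1] 210 [array([433.6, 180.3]), array([18.3, 13.4]), np.float64(26.6)] z3 [0.4729 0.2011 0.003 ] z39 [0.5064 0.1761 0.039 ]
scene white [380.4 195.8] 187 [array([380.4, 195.8]), array([17. , 12.5]), np.float64(63.4)] z3 [0.4728 0.0793 0.003 ] z39 [0.5063 0.0597 0.039 ]
scene white [323.7 298.3] 162 [array([323.7, 298.9]), array([ 9.5, 26.5]), np.float64(69.4)] z3 [ 0.6636 -0.124   0.003 ] z39 [ 0.6886 -0.1345  0.039 ]
scene white [483.4 438.8] 978 [array([476.5, 440.3]), array([  9.5, 184.1]), np.float64(66.0)] z3 [ 0.9785 -0.0116  0.003 ] z39 [ 0.9893 -0.0272  0.039 ]
```

View pics/crop1.png

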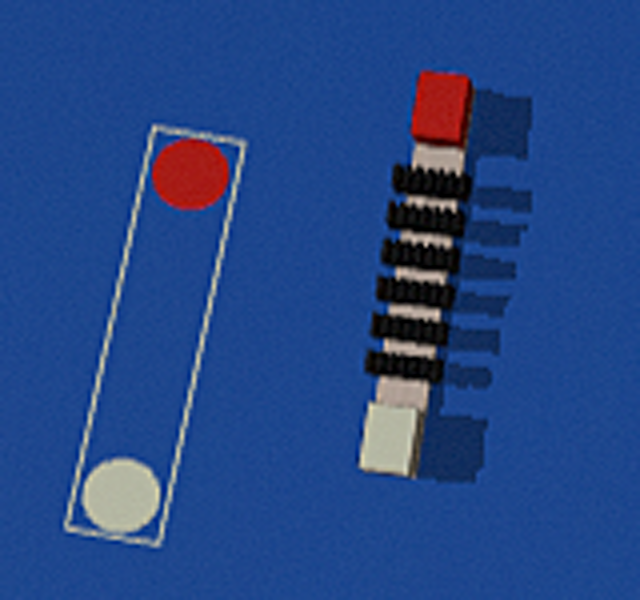

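The crop shows the mat rack: red block top near px 280,178 and white block top near 267,267, with the outline and dots to its left. The mat measures 397x537 mm and the dots are 181 mm apart, so the calibration is sound. Next I'll look closer with the wrist camera and check joint ranges.

```bash
cat >> h.py <<'E'
def down(yaw): return (R.from_euler('z',yaw)*R.from_euler('x',np.pi)).as_quat()
E
python3 - <<'E'
from h import *
for p,ra in [((.681,.037),-.117),((.651,.169),.643),((.505,.059),.643),((.473,.2),-.17)]:
    for s in (1,-1):
        for z in (.008,.12):
            q=robot.solve_ik([*p,z],down(ra+s*np.pi/2)); print(p,s,z,None if q is None else q.round(2))
robot.move_ptp([.53,.10,.30],down(-.117-np.pi/2))
for n in ["wrist","top"]:
    d=capture(n); cv2.imwrite(f"pics/{n}1.png",d["pixels"][:,:,::-1])
print(sensors.read_state()["time"],sensors.read_state()["eef_pos"])
E
```

```text
(0.681, 0.037) 1 0.008 [ 0.24  0.9  -0.62  1.81  0.79  0.7   0.62]
(0.681, 0.037) 1 0.12 [ 0.3   0.77 -0.73  1.76  0.66  0.86  0.73]
(0.681, 0.037) -1 0.008 [-0.22  0.83  0.14  1.84 -0.22  0.49 -1.63]
(0.681, 0.037) -1 0.12 [-0.19  0.67  0.08  1.8  -0.07  0.68 -1.76]
(0.651, 0.169) 1 0.008 [ 0.2   1.01 -0.93  1.82  1.05  0.9   0.98]
(0.651, 0.169) 1 0.12 [ 0.29  0.92 -1.11  1.77  0.94  1.08  1.05]
(0.651, 0.169) -1 0.008 [-0.34  0.81 -0.    1.86  0.    0.47 -1.27]
(0.651, 0.169) -1 0.12 [-0.22  0.67 -0.19  1.81  0.18  0.69 -1.44]
(0.505, 0.059) 1 0.008 [ 0.16  0.78 -0.57  2.22  1.06  0.45  0.93]
(0.505, 0.059) 1 0.12 [ 0.49  0.76 -1.11  2.15  0.95  0.86  1.  ]
(0.505, 0.059) -1 0.008 [-0.24  0.72  0.02  2.24 -0.09  0.18 -1.06]
(0.505, 0.059) -1 0.12 [-0.13  0.52 -0.14  2.18  0.16  0.45 -1.32]
(0.473, 0.2) 1 0.008 [-0.51  0.72 -0.    2.23  0.01  0.19  0.88]
(0.473, 0.2) 1 0.12 [-0.03  0.6  -0.69  2.15  0.68  0.62  0.19]
(0.473, 0.2) -1 0.008 [-0.62  0.73  0.16  2.24 -0.55  0.21 -1.7 ]
(0.473, 0.2) -1 0.12 [-0.54  0.52  0.05  2.18 -0.05  0.44 -2.19]
3.375 [0.530181  0.0994037 0.2999023]
```

View pics/wrist1.png

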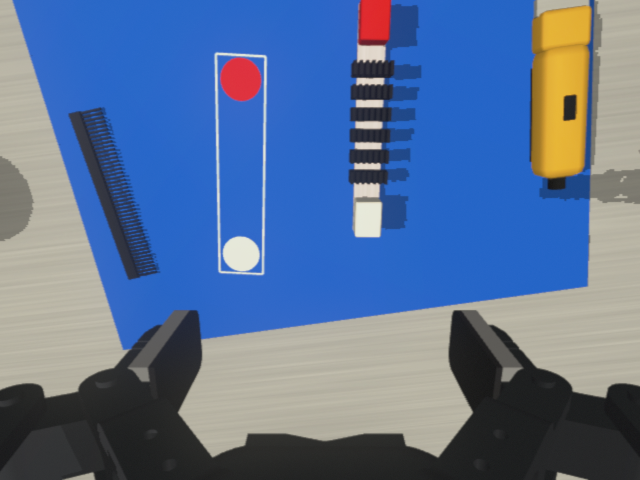

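The wrist view shows the dots (241,79 and 241,254), the white block top (~368,220), and the red block cut off at the image top. I'll move forward so both ends show, then measure the faces.

```bash
python3 - <<'E'
from h import *
robot.move_ptp([.585,.08,.30],down(-.117-np.pi/2)); robot.wait(.3)
d=capture("wrist"); im=d["pixels"]; cv2.imwrite("pics/wrist2.png",im[:,:,::-1])
import pickle; pickle.dump(d,open("w2.pkl","wb"))
for k in ["red","white"]:
    for b in blobs(d,k,.003,200):
        if b[1]<6000: print(k,b[0],b[1],b[2],b[3],ray(d,b[0],.039).round(4))
w=proj(d,[.503,.058,.039]);r=proj(d,[.681,.036,.039]);print(w,r)
cs=[cv2.resize(im[int(p[1])-38:int(p[1])+37,int(p[0])-50:int(p[0])+50,::-1],None,fx=8,fy=8,interpolation=cv2.INTER_NEAREST)[:,:400+0*800] if 0 else cv2.resize(im[max(0,int(p[1])-35):int(p[1])+35,int(p[0])-32:int(p[0])+32,::-1],None,fx=6,fy=6,interpolation=cv2.INTER_NEAREST) for p in (w,r)]
for i,c in enumerate(cs): cv2.imwrite(f"pics/c2_{i}.png",c)
E
```

```text
red [359.3  86. ] 1155 [array([359.5,  86. ]), array([40., 29.]), np.float64(90.0)] [0.6841 0.0334 0.003 ] [0.6816 0.0364 0.039 ]
red [231.5 137.6] 1165 [array([231.6, 137.7]), array([39.4, 36.2]), np.float64(63.4)] [0.65   0.1673 0.003 ] [0.6502 0.1594 0.039 ]
white [539.6  67.6] 859 [array([539.4,  67.6]), array([22.6, 52.1]), np.float64(82.6)] [ 0.6806 -0.1429  0.003 ] [ 0.6783 -0.1254  0.039 ]
white [356.9 116. ] 457 [array([357. , 115.5]), array([26., 17.]), np.float64(0.0)] [0.6563 0.0383 0.003 ] [0.6559 0.0411 0.039 ]
white [232.2 252.1] 1974 [array([231.5, 216.5]), array([207.,  49.]), np.float64(90.0)] [0.5296 0.188  0.003 ] [0.5396 0.1784 0.039 ]
white [353.5 264.5] 1176 [array([354., 262.]), array([26., 52.]), np.float64(0.0)] [0.4999 0.0571 0.003 ] [0.5124 0.0582 0.039 ]
[354.61459179 273.08184525] [359.8435994   86.60662066]
```

View pics/c2_0.png

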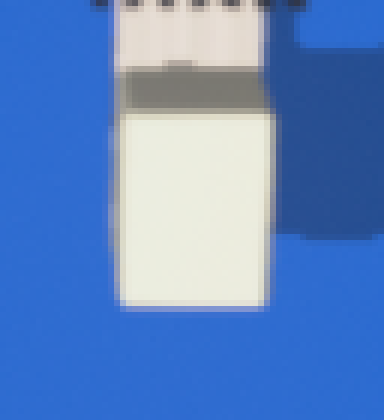

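View pics/c2_1.png

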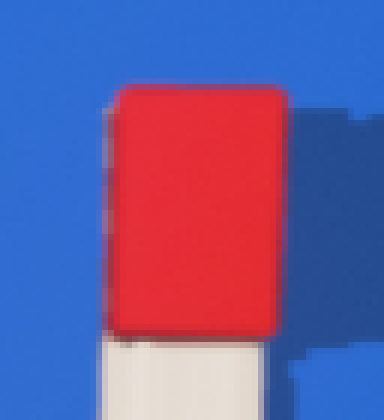

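View pics/wrist2.png

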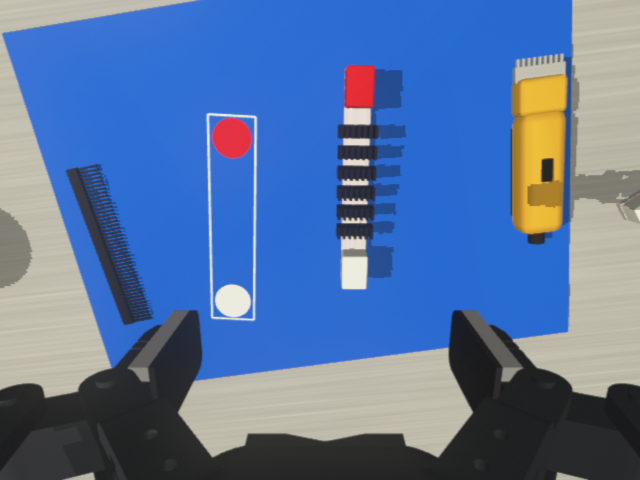

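Measured: white end ≈ (0.5035, 0.058) and red end ≈ (0.6813, 0.036), so length 179 mm ✓. Red dot is (0.6505, 0.168) and white dot (0.4728, 0.199). White end to red dot is 183 mm ✓, and the swing is 0.77 rad ✓. Now I'll grasp the red block.

```bash
python3 - <<'E'
from h import *
W=np.array([.5035,.0583]);Rd=np.array([.6813,.036]); a=np.arctan2(*(Rd-W)[::-1]); print(a)
q=down(a-np.pi/2)
robot.move_ptp([*Rd,.12],q); robot.line_to([*Rd,.008],rate=.12)
print(sensors.read_state()["wrist_force"])
robot.gripper_to(0.02)
s=sensors.read_state();print(s["time"],s["opening"],s["wrist_force"],s["eef_pos"])
for n in ["top","wrist"]:
    d=capture(n); cv2.imwrite(f"pics/{n}3.png",d["pixels"][:,:,::-1] if n=="wrist" else cv2.resize(d["pixels"][150:310,170:330,::-1],None,fx=3.75,fy=3.75,interpolation=cv2.INTER_CUBIC))
E
```

```text
-0.12477030566014363
[-0.46457598  0.11173479  0.56911995]
6.575 0.024689377557862515 [-1.17460632 -0.24969014  4.19030292] [0.68159797 0.03609061 0.00844725]
```

View pics/top3.png

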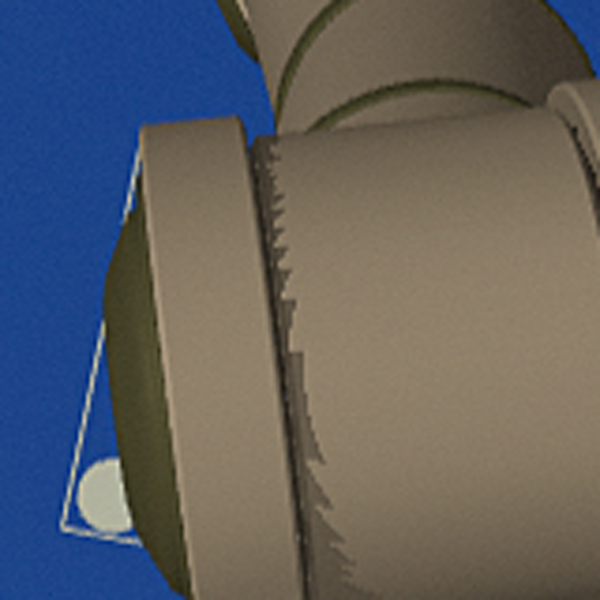

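View pics/wrist3.png

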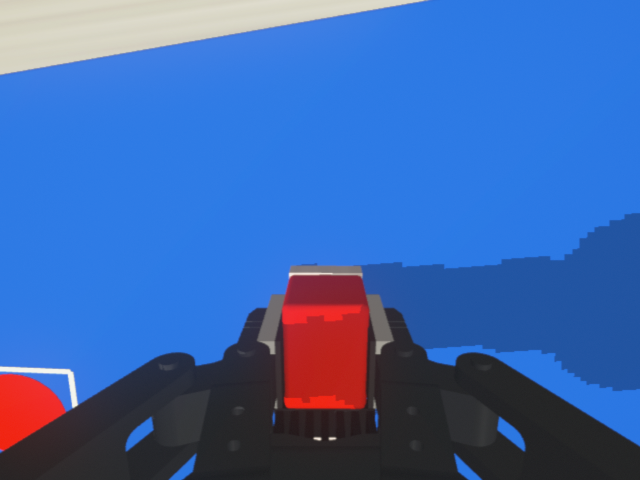

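The wrist view shows the red block held squarely between the pads (325,340); opening is 25 mm. Next, swing 1 about the white end.

```bash
python3 - <<'E'
from h import *
W=np.array([.5035,.0583]);D=np.array([.6505,.168])
s=sensors.read_state(); p0=s["eef_pos"]; a0=-0.12477; u=D-W; a1=np.arctan2(u[1],u[0]); 
L=.18; z=p0[2]
N=9; fm=0
for i in range(1,N+1):
    t=i/N; a=a0+(a1-a0)*t
    c=W+ .002*t*u/np.linalg.norm(u)
    p=c+L*np.array([np.cos(a),np.sin(a)])
    robot.line_to([*p,z-0.0004],down(a-np.pi/2),rate=.06)
    s=sensors.read_state(); print(s["time"],s["eef_pos"].round(4),s["wrist_force"].round(1),s["moment"].round(2))
print(a1,p)
E
```

```text
7.0833 [0.6839 0.0515 0.0084] [0.5 0.2 5.6] [-0.01  0.03  0.16]
7.4917 [0.6841 0.067  0.0084] [ 0.2 -1.   5.3] [-0.04  0.02  0.17]
7.9 [0.6829 0.0824 0.0084] [-0.9  0.5  6.1] [0.04 0.03 0.17]
8.3083 [0.6804 0.0976 0.0084] [0.5 0.1 5.8] [-0.04  0.06  0.14]
8.7167 [0.6766 0.1126 0.0084] [0.1 1.3 6.1] [-0.    0.06  0.17]
9.125 [0.6716 0.1272 0.0084] [0.  0.5 6.1] [0.01 0.12 0.19]
9.5333 [0.6654 0.1412 0.0084] [-0.  -0.2  5.4] [-0.03  0.09  0.11]
9.9417 [0.658  0.1547 0.0084] [-0.7  0.3  6. ] [0.02 0.06 0.13]
10.35 [0.6495 0.1675 0.0084] [-0.1 -0.2  6.5] [-0.03  0.08  0.18]
0.641102247404117 [0.64936154 0.16715041]
```

```bash
python3 - <<'E'
from h import *
robot.gripper_to(0.06); p=sensors.read_state()["eef_pos"]
robot.line_to([p[0],p[1],.13],rate=.2); robot.gripper_to(0.085)
robot.move_ptp([.55,.10,.30],down(-.125-np.pi/2)); robot.wait(.2)
import pickle
d=capture("wrist"); pickle.dump(d,open("w4.pkl","wb")); cv2.imwrite("pics/wrist4.png",d["pixels"][:,:,::-1])
for k in ["red","white"]:
    for b in blobs(d,k,.003,200):
        if b[1]<6000: print(k,b[0],b[1],b[2],b[3],ray(d,b[0],.039).round(4))
print(proj(d,[.6505,.168,.003]),proj(d,[.4728,.199,.003]),proj(d,[.6495,.1675,.039]),proj(d,[.5035,.0583,.039]),sensors.read_state()["time"])
E
```

```text
red [238.4  98.7] 1182 [array([238. ,  99.5]), array([43.1, 30.4]), np.float64(45.0)] [0.6517 0.1727 0.003 ] [0.6489 0.1659 0.039 ]
white [562.7  20.9] 899 [array([562.6,  20.7]), array([23.6, 54.3]), np.float64(79.7)] [ 0.6825 -0.1437  0.003 ] [ 0.6772 -0.1244  0.039 ]
white [243.  244.7] 1747 [array([245.2, 195. ]), array([191. ,  49.1]), np.float64(88.8)] [0.5027 0.1946 0.003 ] [0.5122 0.1861 0.039 ]
white [261.3 119.6] 381 [array([261.8, 119.8]), array([16.3, 25.5]), np.float64(45.0)] [0.6292 0.1534 0.003 ] [0.6283 0.1483 0.039 ]
white [364.3 230. ] 1305 [array([363.7, 229.5]), array([52.5, 27.1]), np.float64(49.8)] [0.5029 0.062  0.003 ] [0.5124 0.0644 0.039 ]
[243.23048499  99.26060263] [243.91536472 270.83985354] [236.54761137  98.20975811] [371.26173426 237.8443142 ] 13.0083
```

View pics/wrist4.png

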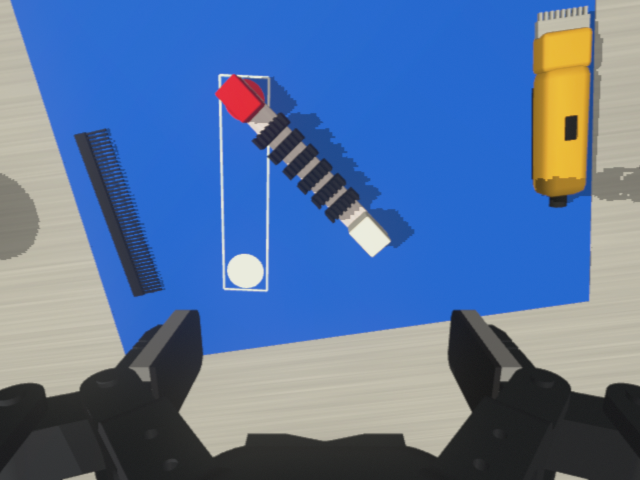

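```bash
python3 - <<'E'
from h import *
import pickle
d=pickle.load(open("w4.pkl","rb")); im=d["pixels"][:,:,::-1]
a=cv2.resize(im[65:130,205:275],None,fx=8,fy=8,interpolation=cv2.INTER_CUBIC); b=cv2.resize(im[205:270,335:405],None,fx=8,fy=8,interpolation=cv2.INTER_CUBIC)
cv2.imwrite("pics/c4a.png",a);cv2.imwrite("pics/c4b.png",b)
E
```

```text
(no output)
```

View pics/c4a.png

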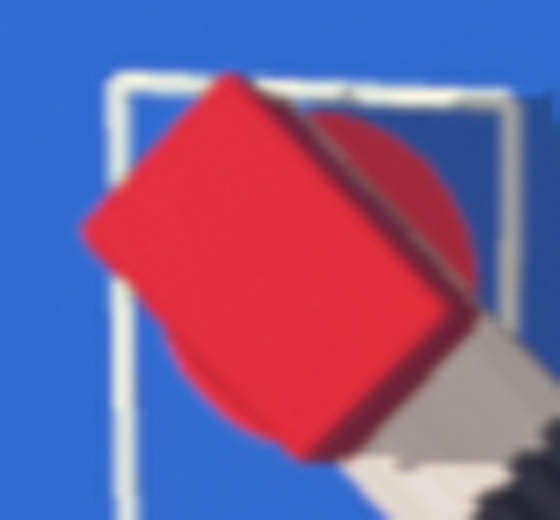

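View pics/c4b.png

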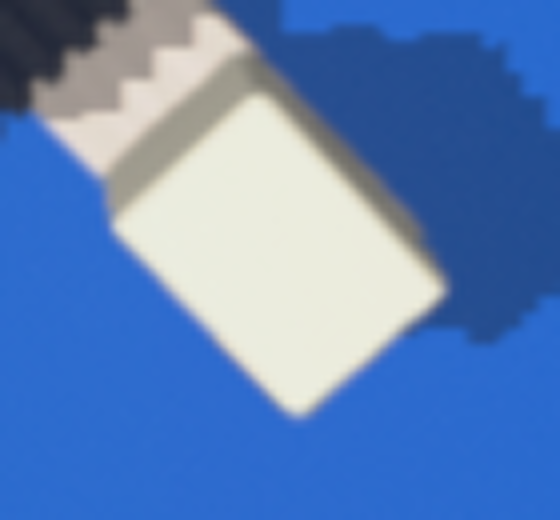

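Swing 1 worked: the red block covers the red dot (~238,98) and the white end is within ~2 mm of where it was (~369,236). Next, swing 2.

```bash
python3 - <<'E'
from h import *
import pickle
d=pickle.load(open("w4.pkl","rb"))
r=ray(d,(238.0,98.1),.039)[:2]; w=ray(d,(369.4,236.5),.039)[:2]; print(r,w,np.linalg.norm(r-w),ray(d,(245,270.5),.003))
a0=.5*(np.arctan2(*(r-w)[::-1])+.641); 
D=np.array([.6505,.168]); WD=np.array([.4728,.1987]); a1=np.arctan2(*(D-WD)[::-1]); print(a0,a1)
c=(D+WD)/2; Rf=c+.09*np.array([np.cos(a1),np.sin(a1)])
robot.move_ptp([*w,.12],down(a0-np.pi/2)); robot.line_to([*w,.008],rate=.12)
robot.gripper_to(.02); s=sensors.read_state(); print(s["time"],s["opening"],s["wrist_force"],s["eef_pos"])
z=s["eef_pos"][2]-.0004; N=9
for i in range(1,N+1):
    t=i/N; a=a0+(a1-a0)*t; p=r+(Rf-r)*t-.18*np.array([np.cos(a),np.sin(a)])
    robot.line_to([*p,z],down(a-np.pi/2),rate=.06)
    s=sensors.read_state(); print(s["time"],s["eef_pos"].round(4),s["wrist_force"].round(1),s["moment"].round(2))
robot.gripper_to(0.06); p=s["eef_pos"]
robot.line_to([p[0],p[1],.13],rate=.2); robot.gripper_to(0.085)
robot.move_ptp([.55,.10,.30],down(-.125-np.pi/2)); robot.wait(.2)
d=capture("wrist"); pickle.dump(d,open("w5.pkl","wb")); cv2.imwrite("pics/wrist5.png",d["pixels"][:,:,::-1])
im=d["pixels"][:,:,::-1]; q=[proj(d,[*D,.039]),proj(d,[*WD,.039])]; print(q)
cc=[cv2.resize(im[max(0,int(x[1])-32):int(x[1])+33,int(x[0])-35:int(x[0])+35],None,fx=8,fy=8,interpolation=cv2.INTER_CUBIC) for x in q]
for i,x in enumerate(cc): cv2.imwrite(f"pics/c5{i}.png",x)
print(sensors.read_state()["time"])
E
```

```text
[0.6494308 0.1661744] [0.50510713 0.06000729] 0.17916690017508471 [0.47304585 0.19773707 0.003     ]
0.6376165045861948 -0.17107439891987666
15.45 0.0253273340072285 [-1.09071656 -0.32910441  5.68466607] [0.50516894 0.05994538 0.00838287]
15.8583 [0.4959 0.0731 0.0084] [-1.3  0.7  7.2] [ 0.16  0.27 -0.12]
16.2833 [0.4883 0.0873 0.0084] [-1.7  0.4  8.1] [ 0.08  0.16 -0.16]
16.7083 [0.4819 0.1022 0.0084] [-1.4 -0.8  7.6] [ 0.07  0.17 -0.16]
17.1333 [0.4769 0.1177 0.0084] [-0.5  0.3  6.8] [-0.    0.13 -0.16]
17.5583 [0.4732 0.1335 0.0084] [-0.9 -1.   7.8] [-0.04  0.17 -0.23]
17.9833 [0.4709 0.1496 0.0084] [-1.2 -0.5  8.6] [-0.13  0.19 -0.2 ]
18.4083 [0.4701 0.1659 0.0084] [-0.9 -1.   8. ] [-0.16  0.24 -0.15]
18.8333 [0.4707 0.1822 0.0084] [-1.5 -1.2  8.9] [-0.24  0.21 -0.18]
19.2583 [0.4728 0.1983 0.0084] [-2.3 -1.3  7.8] [-0.34  0.23 -0.21]
[array([236.30719208,  95.725341  ]), array([238.05933066, 281.59896824])]
21.925
```

```bash
ls pics
```

```text
c2_0.png
c2_1.png
c4a.png
c4b.png
c50.png
c51.png
crop1.png
scene0.png
top0.png
top1.png
top3.png
wrist1.png
wrist2.png
wrist3.png
wrist4.png
wrist5.png
```

View pics/wrist5.png

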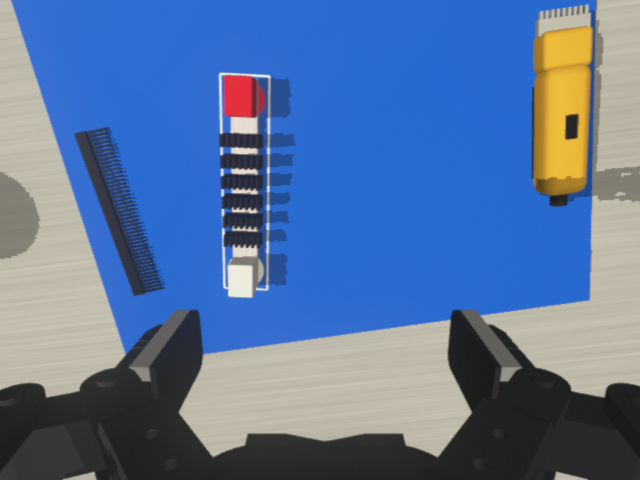

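View pics/c50.png

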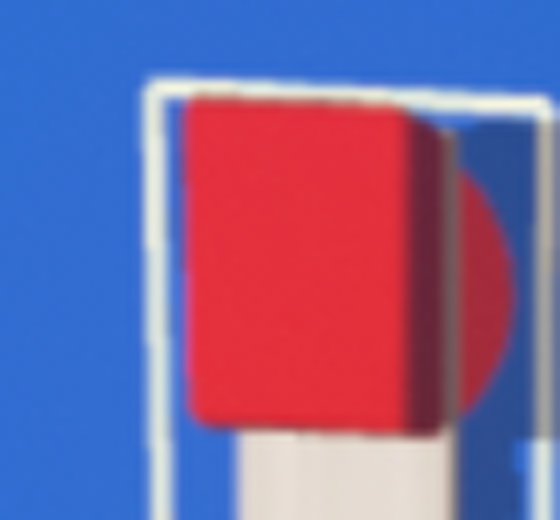

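View pics/c51.png

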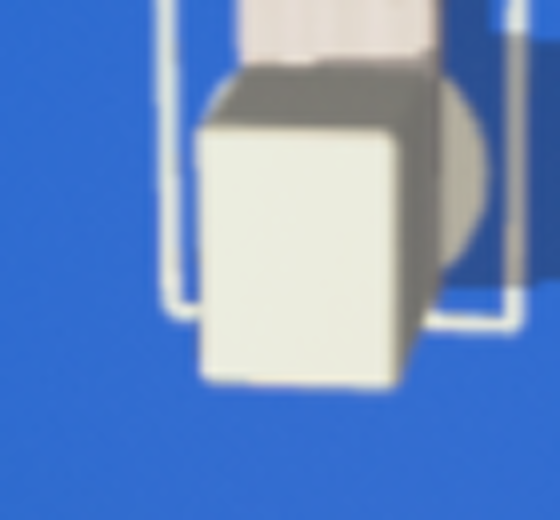

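Both crops agree: at mat level the bar is centred in the outline. At the red end its centre is at 350 and the outline's at 350, in 8x pixels; at the white end it is 338 against 342, under 1 mm. I'll back off for one independent top view, then hand in.

```bash
python3 - <<'E'
from h import *
robot.move_ptp([.35,-.45,.30],down(-1.3)); robot.wait(.2)
d=capture("top"); cv2.imwrite("pics/top6.png",cv2.resize(d["pixels"][150:310,130:290,::-1],None,fx=3.75,fy=3.75,interpolation=cv2.INTER_CUBIC))
for b in blobs(d,"red",.039): print(b[0],b[1],b[3])
s=sensors.read_state(); print(s["time"],s["opening"],proj(d,[.6505,.168,.039]),proj(d,[.4728,.1987,.039]))
E
```

```text
[214.  192.8] 217 [0.6503 0.1672 0.039 ]
[479.5 220.4] 140 [ 0.5976 -0.3621  0.039 ]
[556.1 270.9] 1082 [ 0.4983 -0.5102  0.039 ]
[446.7 403.4] 284 [ 0.2425 -0.2918  0.039 ]
24.275 0.08508511662185807 [213.58326465 192.69155019] [195.52094793 281.44689176]
```

View pics/top6.png

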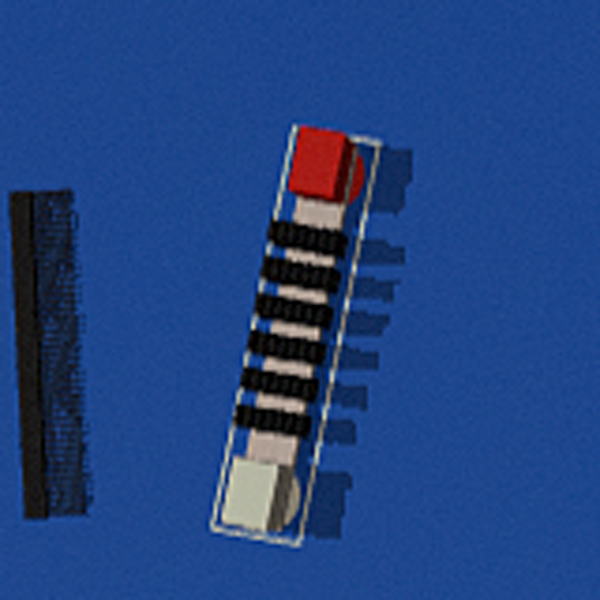

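The top view shows the rack inside its outline. The red block is at (214.0,192.8), against (213.6,192.7) expected.

```bash
python3 -c "
from rig import job
print(job.finish_job())"
```

```text
the job is handed in; nothing more can be done
None
```

The rack is parked in its outline with both ends on their dots, released and at rest, and the job is handed in. The clock read 24 s of the 50 s allowed at my last check.

- **Swing 1:** I gripped the red block and swung it 0.77 rad anticlockwise about the white end. The white end was 183 mm from the red dot but the rack is only 180 mm between ends. I split the difference, so the white end moved about 2 mm (as planned) and the red end stopped about 2 mm short of the dot's centre.
- **Swing 2:** I gripped the white block and swung it 0.81 rad clockwise about the red end, easing out that 2 mm on the way.
- **Forces:** the wrist readings between steps stayed under 10 N while sliding.

**Last checks:** the top view puts the red end within about 1 mm of its dot. The wrist view put both ends 1–2 mm off, but it showed a similar offset for the white dot itself. Measured directly against the outline at mat level, the bar is centred to under 1 mm. No check failed, and the gripper was open and well clear of everything at the end.

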